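Find the rattling case

TASK

One of the three identical sealed cases has something loose in it: lift and shake them until you know which one rattles. Stand the two quiet cases side by side in the rack, one in each bay and flat on its floor, and finish by holding the rattling case up in the gripper, level and still, about 15 cm above the middle of the round inspection mat: the program ends while still holding it there. Leave the other things on the desk where they are.

Things in the scene. Friction and masses are not known exactly. Their poses are not given: they have to be found in the camera images.
- case_a: sealed grey plastic case, black latches, standing flat: 110 mm long (its x), 52 mm wide (its y), lid top at 46 mm; origin: centre of the underside, z up. On the lid, centred, along its x: a straight black carrying bar 64 mm long, 14 mm thick, solid from 60 to 76 mm above the underside, on a post at each end. About 0.38 kg in all. Cannot be opened. Outwardly the three cases are identical
- case_b: as case_a. Inside each case is a space 102 x 44 x 38 mm. In one of the three a loose heavy metal ball, 32 mm across, 0.26 kg, rolls about 70 mm end to end when the case is shaken lengthwise or its ends are tipped up and down (it starts to roll beyond about 0.1 rad), and knocks at the end walls; on the level it may lie anywhere
- case_c: as case_a. The two quiet cases each hold a packed piece of the same 0.26 kg at the middle that does not shift. Which of the three names has the ball changes from start to start, and cannot be seen from outside
- rack: fixed aluminium rack flat on the desk, 132 x 139 mm, with two open-topped bays side by side along its y, each 122 mm long (along the rack's x) and 62 mm wide, floor 5 mm and walls 18 mm above the desk, end walls notched in the middle; origin at the centre of its underside
- bay_0 (a point): centre of the floor of the bay on the rack's -y side; axes as the rack's
- bay_1 (a point): centre of the floor of the bay on the rack's +y side; axes as the rack's
- mat: fixed round flat dark rubber inspection mat, 116 mm across, 3 mm thick; origin at the centre of its underside
- tape: bystander, loose: roll of white tape lying flat, 64 mm across, 19 mm high; origin at the centre of the underside
- cap: bystander, loose: black lens cap lying flat, 42 mm across, 8 mm high; origin at the centre of the underside
- pot: bystander, loose: black round screw-top objective case, 37 mm across, 48 mm high; origin at the centre of the underside
- fork: bystander, loose: black slotted clamp bar, 64 x 22 x 8 mm, lying flat; origin at the centre of the underside
- screw: bystander, loose: small black cap screw, 10 mm across, 22 mm high; origin at the centre of the underside
- eyepiece: bystander, loose: eyepiece standing upright, black over light metal, 34 mm across, 50 mm high; origin at the centre of the underside
- pen: bystander, loose: marker pen lying on the desk, 135 mm long, 11 mm thick; origin at the centre of the underside

How it is judged:
By the outcome, as a careful person would: the job done as asked, in the order asked, and still so for the second after the job is handed in, while the arm keeps its last pose, push and grip.
It also fails if it takes over 72 s, if anything falls off the work surface, if the arm or the gripper's body presses on something with over 40 N, if the wrist force passes 120 N, or if a joint passes its speed limit or range.

ROBOT

A 6-joint arm with a two-finger parallel gripper is mounted at the origin on a cart in front of the work surface, level with it; the furniture and walls round the work are solid. World frame = base frame: x ahead of the robot, y to its left, z up, the work surface at z = 0. Lengths are in m, angles in rad, forces in N, time in s.
With the tool pointing down it reaches from about 0.375 to 0.975 m from the base axis. Payload 3.8 kg.
Tool frame: the origin (TCP) lies on the centre line of the jaws, within the pads' length; the fingertips stand 25 mm ahead of it and the grasp point (between the pads) lies 6 mm ahead of it; z points along the fingers, y is the line along which they close (so a half turn about z gives the same grasp; the last joint's range is limited). The gripper opens to 85 mm and grips with 20 to 120 N. Pads are 22 mm wide; open, the fingers measure 114 mm over their backs; the gripper's body (76 mm by 85 mm) begins 54 mm behind the grasp point. The pads swing forward as they close: fully open they stand 13 mm farther back than shut.
Start: joints at [1.153, 0.264, 1.604, -0, 1.274, -0.037], TCP at [0.251, 0.627, 0.256] pointing down, gripper open.
Joint ranges: [-2.63, 2.63], [-0.94, 2.18], [0.31, 2.57], [-1.31, 4.45], [0, 2.66], [-2.55, 2.55]. Speed limits (rad/s): [2.57, 2.57, 3.14, 3.14, 3.14, 3.14].

INTERFACE

Orientations are given as a rotation vector (axis times angle).
In Python, from workcell import bot gives the robot as it stands. The module is installed in compiled form; this text tells all that it offers.
- The arm moves only by the tool play_rows, never from a script. Its argument "commands" is a list that holds one entry, the list of rows, each a list of 7 numbers: the shift along the tool's x, y, z as a fraction of full scale, then the turn, a rotation vector about the tool's x, y, z as a fraction of full scale, then the closure, from -1 (fully open) to 1 (shut). A call has 1 to 8 rows; each row is the pose to reach, as a shift and turn from the pose commanded when the call began, along the tool's axes at that moment, turning the shorter way round; what a row does not reach only later rows make up. Full scale, the value 1, is 60 cm for a shift and 180 degrees for a turn. A row lasts 1/10 s, in which the tool goes at most 50 mm and 8.59 degrees, less where a joint would pass 70% of its speed; a pose out of reach is approached as far as the arm can. A call with a number of a shift or a turn outside -1 to 1 is refused whole. A call with a gripper value outside its range is refused whole. The fingers move at their own pace and stop on an object; "force" is the grip in N (left out, the last holds). Time passes only in rows, so rows that repeat a pose let the fingers close. It gives the time, the measured TCP pose, the force, the opening and the grip force at its end, in the units of the state.
- bot.read_state(): the state, without advancing time (a new reading comes with each control period).
- bot.read_camera(name): name is "side" or "top" or "wrist"; returns the picture (480x640x3 uint8, blue, green, red); there is no depth.
- bot.camera_params(name): a dict with "fov_y" (degrees; the focal length in pixels is half the picture's height over the tangent of half this angle, whatever the lens; pixels are square), "cx", "cy" (the principal point, pixels), "rvec" (rotation vector, rad) and "tvec" (3), from world to camera coordinates, as OpenCV has them. Camera axes: x right, y down, z forward; pixel columns grow to the right and rows downward; lengths in m; the calibration is good to about 2 mm. A picture is of the moment at which its call begins: read the wrist's pose just before it. camera_params takes no time and is no camera call; for the wrist camera it gives the pose at the moment of the call.
- bot.finish_job(): hands the job in; it is judged then, once.
The state is a dict: "time": time; "q": joint angles; "joint_vel": joint speeds; "joint_torque": joint torques, N m; "tool_pos": TCP position; "tcp_rot": TCP orientation; "wrist_force": force on the tool from outside, world axes, zero at the start; "torque": the same for the moment, N m; "width": opening from 0.0 (shut) to 1.0 (fully open); "grip_force": force on a finger pad.
Only numpy, scipy, OpenCV 4.12 (cv2) and the standard library are available. Lean on these libraries where they do the work, as an engineer would, in place of code of your own. Each camera call takes 0.05 s, during which the arm holds its last target. There are 200 camera calls.

## Working session

There is one attempt and no reset: what is moved stays moved. The work goes in short steps, Python scripts to look and compute and a tool call to move; the robot and the scene stay as the last step left them, time stands still between calls to the robot, and variables do not carry over. Pictures are saved under pics/ and viewed, at most 10 in all, crops included, and the job is handed in when it is done.

Besides the shell and the picture viewer there is one more tool, called in YAML: its name, and indented under it one key for each argument. play_rows: Moves the arm, as the interface text tells. Its arguments: {"type":"object","properties":{"commands":{"type":"array"},"force":{"type":"number"}},"required":["commands"]}

```bash
mkdir -p pics; python3 - <<'E'
from workcell import bot
import cv2
s=bot.read_state();print(s)
for n in("top","side"):
    cv2.imwrite(f"pics/{n}0.png",bot.read_camera(n));print(n,bot.camera_params(n))
E
```

```text
{'time': 0.0, 'q': array([ 1.15310206e+00,  2.64779422e-01,  1.60537909e+00, -1.36392207e-05,
        1.27368743e+00, -3.68622418e-02]), 'joint_vel': array([ 0.00115154, -0.00123011,  0.00036039,  0.00127004, -0.00114993,
        0.00060695]), 'joint_torque': array([ 1.87689126e-03, -5.15101862e+01, -3.67314827e+01,  2.03722934e-04,
        1.27631030e-02, -8.83206127e-06]), 'tool_pos': array([0.25060131, 0.62603121, 0.25494151]), 'tcp_rot': array([-0.59450085, -3.08432345,  0.0034525 ]), 'wrist_force': array([-0.29502822,  0.28139719,  0.81584811]), 'torque': array([-0.04279414,  0.00795152, -0.01083214]), 'grip_force': 0.0, 'width': 0.995845235777832}
top {'fov_y': 45.32905185595796, 'cx': 327.61501103416333, 'cy': 236.81765458303974, 'rvec': array([ 2.16118879, -2.11270697,  0.23624493]), 'tvec': array([0.04429472, 0.56783246, 0.95970689])}
side {'fov_y': 50.60748419573971, 'cx': 323.5711858708958, 'cy': 235.77925064426023, 'rvec': array([ 2.54418264,  0.2228009 , -0.04775105]), 'tvec': array([-0.5900708 ,  0.00278717,  1.07173013])}
```

View pics/top0.png

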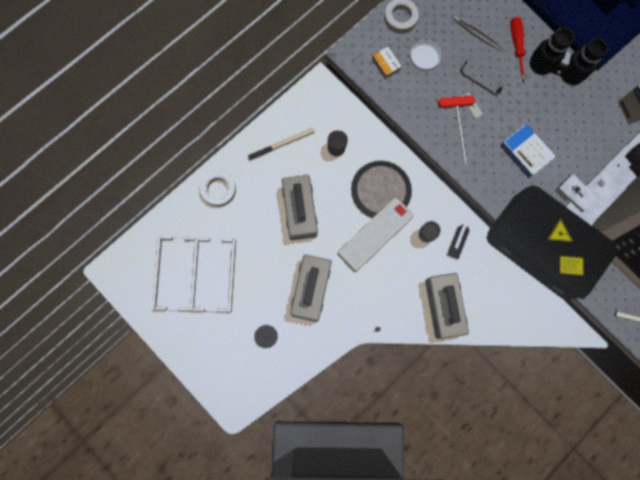

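View pics/side0.png

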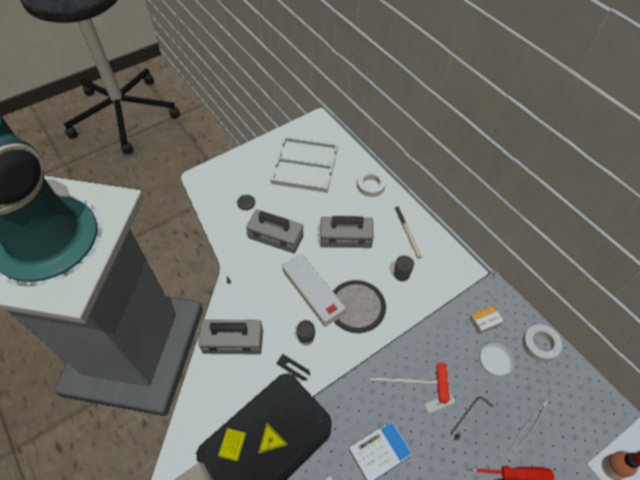

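The top view shows the cases at about (299,208), (310,288) and (447,306), the rack at about (195,275), and the mat at about (381,190). The side view agrees. Next I'll measure the bars, the mat and the rack.

```bash
cat > h.py <<'E'
import numpy as np,cv2
from workcell import bot
from scipy.spatial.transform import Rotation as R
def ray(P,uv):
    f=240/np.tan(np.radians(P['fov_y']/2));r=R.from_rotvec(P['rvec']).as_matrix()
    d=r.T@np.array([(uv[0]-P['cx'])/f,(uv[1]-P['cy'])/f,1]);return -r.T@P['tvec'],d
def plane(P,uv,z):
    c,d=ray(P,uv);return c+d*(z-c[2])/d[2]
def proj(P,X):
    f=240/np.tan(np.radians(P['fov_y']/2));p=R.from_rotvec(P['rvec']).as_matrix()@np.array(X)+P['tvec'];return f*p[0]/p[2]+P['cx'],f*p[1]/p[2]+P['cy']
def tri(P,u,Q,v):
    a,d=ray(P,u);b,e=ray(Q,v);t=np.linalg.lstsq(np.c_[d,-e],b-a,rcond=None)[0];p,q=a+t[0]*d,b+t[1]*e
    return (p+q)/2,np.linalg.norm(p-q)
def blobs(img,thr,lo=15):
    m=(img.max(2)<thr).astype(np.uint8);n,l,st,c=cv2.connectedComponentsWithStats(m)
    return [(c[i],st[i],l==i) for i in range(1,n) if st[i][4]>=lo]
E
python3 - <<'E'
from h import *
T=bot.camera_params('top');S=bot.camera_params('side')
t=cv2.imread('pics/top0.png');s=cv2.imread('pics/side0.png')
print('tcp proj',proj(T,[.25,.627,.25]),proj(S,[.25,.627,.25]))
def bar(img,P,c,r=16):
    x0,y0=c[0]-r-4,c[1]-r-4;w=img[y0:y0+2*r+8,x0:x0+2*r+8]
    w4=cv2.resize(w,None,fx=4,fy=4,interpolation=cv2.INTER_CUBIC)
    b=max(blobs(w4,70,100),key=lambda b:b[1][4])
    pts=np.argwhere(b[2])[:,::-1].astype(np.float32);rc=cv2.minAreaRect(pts)
    k=cv2.boxPoints(rc);o=lambda p:(np.array(p)+.5)/4-.5+[x0,y0]
    e=sorted([(np.linalg.norm(k[i]-k[(i+1)%4]),(k[i]+k[(i+1)%4])/2) for i in range(4)],key=lambda a:a[0])
    return o(rc[0]),o(e[0][1]),o(e[1][1])
for n,a,c in(('1',(299,203),(347,222)),('2',(310,286),(275,220)),('3',(448,304),(230,325))):
    A=bar(t,T,a);B=bar(s,S,c,22)
    p,q=plane(T,A[1],.07),plane(T,A[2],.07);d=p-q
    print(n,A[0].round(1),B[0].round(1),'top',plane(T,A[0],.07).round(3),'len',np.linalg.norm(d).round(3),'ang',np.arctan2(d[1],d[0]).round(3),'side',plane(S,B[0],.07).round(3),'tri',tri(T,A[0],S,B[0]))
for c in[(160,238),(236,239),(233,312),(154,310)]:print('rack',plane(T,c,.018).round(3))
for c in[(284,139),(338,145),(331,191),(272,184)]:print('rackS',plane(S,c,.018).round(3))
for img,P,c in((t,T,(381,190)),(s,S,(357,306))):
    print('mat',plane(P,c,.003).round(3))
for n,c in dict(tape=(217,190),cap=(266,336),pot=(337,143),pen=(282,144),eyep=(429,232),fork=(458,242),screw=(377,329),boxA=(401,200),boxB=(354,270),boxC=(338,252),boxD=(414,214)).items():print(n,plane(T,c,.01).round(3))
o=np.hstack([cv2.resize(t[225:325,140:250],(396,360),interpolation=cv2.INTER_CUBIC),cv2.resize(s[125:205,260:350],(400,360),interpolation=cv2.INTER_CUBIC)])
cv2.imwrite('pics/rack.png',o)
E
```

```text
tcp proj (np.float64(-112.7970919305618), np.float64(437.8681867544922)) (np.float64(223.58507685418573), np.float64(-25.859376747678994))
1 [298.5 202.5] [346.9 222.1] top [0.623 0.11  0.07 ] len 0.067 ang 0.169 side [0.627 0.103 0.07 ] tri (array([0.62631669, 0.11022417, 0.05990551]), np.float64(0.0013994871901366601))
2 [309.9 280.9] [273.6 220.8] top [0.486 0.086 0.07 ] len 0.022 ang -0.219 side [0.482 0.08  0.07 ] tri (array([0.48388541, 0.08502335, 0.06538671]), np.float64(0.006204788635862791))
3 [450.8 304.9] [228.1 328.4] top [ 0.451 -0.155  0.07 ] len 0.062 ang 0.15 side [ 0.456 -0.159  0.07 ] tri (array([ 0.45234597, -0.15636374,  0.06137877]), np.float64(0.0024234055135203356))
rack [0.563 0.359 0.018]
rack [0.565 0.222 0.018]
rack [0.434 0.221 0.018]
rack [0.434 0.36  0.018]
rackS [0.441 0.354 0.018]
rackS [0.572 0.359 0.018]
rackS [0.578 0.218 0.018]
rackS [0.444 0.214 0.018]
mat [ 0.669 -0.043  0.003]
mat [ 0.672 -0.044  0.003]
tape [0.658 0.263 0.01 ]
cap [0.393 0.162 0.01 ]
pot [0.756 0.042 0.01 ]
pen [0.751 0.146 0.01 ]
eyep [ 0.589 -0.132  0.01 ]
fork [ 0.571 -0.185  0.01 ]
screw [ 0.409 -0.036  0.01 ]
boxA [ 0.648 -0.08   0.01 ]
boxB [0.515 0.007 0.01 ]
boxC [0.547 0.036 0.01 ]
boxD [ 0.622 -0.104  0.01 ]
```

View pics/rack.png

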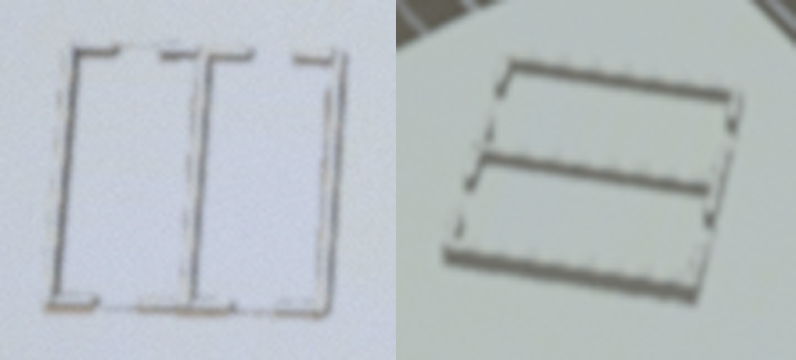

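The crop shows the rack with its outer corners at about (153,311), (161,238), (236,239) and (231,313) in the top view. It has two bays along y, and its yaw is close to 0. I'll go over the rack and then over cases 1 and 2 for wrist views.

```bash
cat >> h.py <<'E'
def pose(x,y,z,yaw=0,tilt=0):
    # yaw = bar direction; tool x at yaw+pi; tilt about tool y
    c,s=np.cos(yaw+np.pi),np.sin(yaw+np.pi)
    M=np.array([[c,s,0],[s,-c,0],[0,0,-1]])
    return np.array([x,y,z]),M@R.from_rotvec([0,tilt,0]).as_matrix()
def plan(calls,start=None):
    """calls: list of calls; each a list of (x,y,z,yaw,tilt,grip,repeat)"""
    if start is None:
        st=bot.read_state();p0,M0=np.array(st['tool_pos']),R.from_rotvec(st['tcp_rot']).as_matrix()
    else:p0,M0=pose(*start)
    for k,c in enumerate(calls):
        print('call',k)
        for (x,y,z,yaw,tilt,g,n) in c:
            p,M=pose(x,y,z,yaw,tilt)
            d=(M0.T@(p-p0)/.6).round(3)+0.;v=(R.from_matrix(M0.T@M).as_rotvec()/np.pi).round(3)+0.
            print('  ',n,'x',[*d.tolist(),*v.tolist(),g])
        p0=p0+M0@d*.6;M0=M0@R.from_rotvec(v*np.pi).as_matrix()
E
python3 - <<'E'
from h import *
plan([[(.44,.30,.33,0,0,0,8)],[(.44,.30,.33,0,0,0,2)]])
P=bot.camera_params('wrist');st=bot.read_state();M=R.from_rotvec(st['tcp_rot']).as_matrix();Rc=R.from_rotvec(P['rvec']).as_matrix()
print(P['fov_y'],'cam in tool',M.T@(-Rc.T@P['tvec']-st['tool_pos']),'axes in tool\n',(M.T@Rc.T).round(2))
E
```

```text
call 0
   8 x [-0.495, -0.388, -0.124, -0.001, 0.0, -0.121, 0]
call 1
   2 x [0.0, 0.0, 0.0, 0.0, 0.0, 0.0, 0]
60.43097913561619 cam in tool [ 0.0679453  -0.00153104 -0.11794508] axes in tool
 [[-0.   -0.96 -0.27]
 [ 1.   -0.   -0.  ]
 [ 0.   -0.27  0.96]]
```

```bash
python3 - <<'E'
from h import *
plan([[(.38,.37,.31,0,0,0,7)],[(.48,.19,.33,0,0,0,7)]])
E
```

```text
call 0
   7 x [-0.359, -0.316, -0.091, -0.001, 0.0, -0.121, 0]
call 1
   7 x [-0.167, -0.3, -0.034, 0.0, 0.0, 0.0, 0]
```

play_rows:
  commands:
    - [[-0.359,-0.316,-0.091,-0.001,0,-0.121,0],[-0.359,-0.316,-0.091,-0.001,0,-0.121,0],[-0.359,-0.316,-0.091,-0.001,0,-0.121,0],[-0.359,-0.316,-0.091,-0.001,0,-0.121,0],[-0.359,-0.316,-0.091,-0.001,0,-0.121,0],[-0.359,-0.316,-0.091,-0.001,0,-0.121,0],[-0.359,-0.316,-0.091,-0.001,0,-0.121,0]]
  force: 80

```text
time: 0.8
tool_pos: [0.3826, 0.3669, 0.3121]
tcp_rot: [0.009, 3.138, 0.004]
wrist_force: [0.1, 0.4, -0.2]
width: 0.495
grip_force: 0.0
```

play_rows:
  commands:
    - [[-0.167,-0.3,-0.034,0,0,0,0],[-0.167,-0.3,-0.034,0,0,0,0],[-0.167,-0.3,-0.034,0,0,0,0],[-0.167,-0.3,-0.034,0,0,0,0],[-0.167,-0.3,-0.034,0,0,0,0],[-0.167,-0.3,-0.034,0,0,0,0],[-0.167,-0.3,-0.034,0,0,0,0],[-0.167,-0.3,-0.034,0,0,0,0]]

```text
time: 1.6
tool_pos: [0.4796, 0.1919, 0.3302]
tcp_rot: [0.002, -3.141, -0.005]
wrist_force: [-0.2, 0.0, -0.6]
width: 0.503
grip_force: 0.0
```

```bash
python3 - <<'E'
from h import *
import pickle
st=bot.read_state();P=bot.camera_params('wrist');w=bot.read_camera('wrist');cv2.imwrite('pics/w1.png',w);pickle.dump(P,open('w1.pkl','wb'))
print(st['time'],st['tool_pos'],st['tcp_rot'],st['width'],abs(st['joint_vel']).max())
E
```

```text
1.6 [0.4795744  0.19192925 0.33021904] [ 2.15341427e-03 -3.14095822e+00 -5.27878554e-03] 0.5025257121985843 0.004715316397665162
```

View pics/w1.png

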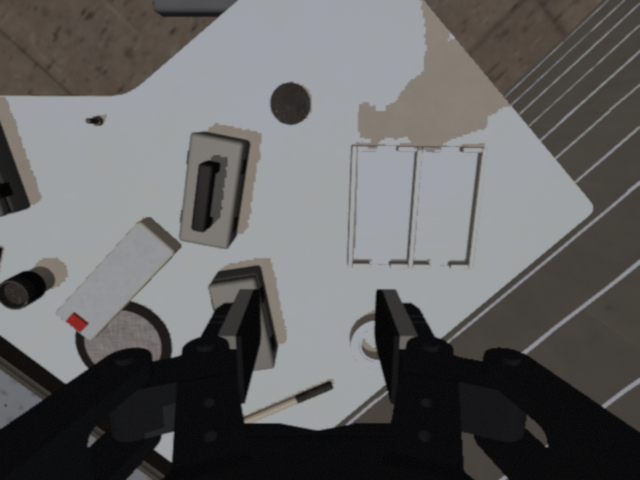

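The wrist view shows case 2's bar from about (209,163) to (202,230), case 1 partly hidden by the left finger, and the rack corners at about (351,145), (484,147), (471,268) and (348,266).

```bash
python3 - <<'E'
from h import *
import pickle
P=pickle.load(open('w1.pkl','rb'));w=cv2.imread('pics/w1.png')
for c in[(351,145),(484,147),(471,268),(348,266)]:print('rack',plane(P,c,.018).round(4))
for c in[(415,147),(411,266)]:print('mid',plane(P,c,.018).round(4))
# lid corners of case2 and bar
s=w[150:245,175:240];b=max(blobs(cv2.resize(s,None,fx=4,fy=4,interpolation=cv2.INTER_CUBIC),62,200),key=lambda b:b[1][4] if b[1][0]>20 else 0)
pts=np.argwhere(b[2])[:,::-1].astype(np.float32);rc=cv2.minAreaRect(pts);k=(cv2.boxPoints(rc)+.5)/4-.5+[175,150];print('bar px',k.round(1).tolist())
K=np.array([plane(P,q,.068) for q in k]);print('bar2',K.mean(0).round(4),[np.linalg.norm(K[i]-K[(i+1)%4]).round(4) for i in range(4)],[np.arctan2(*(K[i]-K[(i+1)%4])[[1,0]]).round(3) for i in range(4)])
# lid (top face lighter) corners by eye-free: grey mask
cv2.imwrite('pics/c2.png',cv2.resize(w[120:260,165:285],(686,800)[:1]+(588,)[:1] if 0 else (514,600),interpolation=cv2.INTER_CUBIC))
E
```

```text
rack [0.434  0.2256 0.018 ]
rack [0.4359 0.3617 0.018 ]
rack [0.5672 0.3617 0.018 ]
rack [0.5647 0.2253 0.018 ]
mid [0.4359 0.2911 0.018 ]
mid [0.5648 0.295  0.018 ]
bar px [[190.1, 229.6], [199.6, 158.3], [221.2, 161.2], [211.7, 232.5]]
bar2 [0.478 0.087 0.068] [np.float64(0.0684), np.float64(0.0197), np.float64(0.0685), np.float64(0.0206)] [np.float64(-0.209), np.float64(-1.702), np.float64(2.947), np.float64(1.432)]
```

View pics/c2.png

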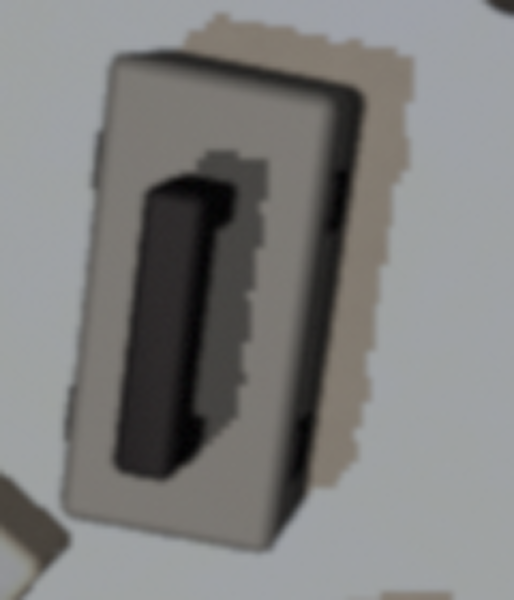

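The crop shows case 2's lid corners at about (115,60), (335,100), (265,550) and (65,515), and the top of its bar clearly. From these I'll work out the grasp and the tilt test.

```bash
python3 - <<'E'
from h import *
import pickle
P=pickle.load(open('w1.pkl','rb'))
def q(L,z):
    K=np.array([plane(P,np.array(c)/4.285+[165,120]-.4,z) for c in L]);l=(K[0]+K[1]-K[2]-K[3])/2
    w=(K[0]+K[3]-K[1]-K[2])/2;print(K.mean(0).round(4),'L',np.linalg.norm(l).round(4),'W',np.linalg.norm(w).round(4),'yaw',np.arctan2(-l[1],-l[0]).round(3))
q([(113,57),(337,98),(266,552),(64,517)],.046);q([(147,186),(207,188),(172,478),(116,470)],.076)
c=(.481,.0845,-.22)
plan([[(c[0],c[1],.16,c[2],0,0,7)],[(c[0],c[1],.076,c[2],0,0,4),(c[0],c[1],.076,c[2],0,1,4)]])
print('w1 case1 tip');[print(plane(P,x,.046).round(3)) for x in[(210,285),(262,278)]]
E
```

```text
[0.4786 0.0856 0.046 ] L 0.1077 W 0.0489 yaw -0.197
[0.4777 0.0858 0.076 ] L 0.0629 W 0.0123 yaw -0.186
call 0
   7 x [-0.002, -0.18, 0.283, 0.001, 0.0, 0.071, 0]
call 1
   4 x [0.0, 0.0, 0.14, 0.0, 0.0, 0.0, 0]
   4 x [0.0, 0.0, 0.14, 0.0, 0.0, 0.0, 1]
w1 case1 tip
[0.576 0.079 0.046]
[0.568 0.134 0.046]
```

play_rows:
  commands:
    - [[0.001,-0.177,0.283,0,0,0.062,0],[0.001,-0.177,0.283,0,0,0.062,0],[0.001,-0.177,0.283,0,0,0.062,0],[0.001,-0.177,0.283,0,0,0.062,0],[0.001,-0.177,0.283,0,0,0.062,0],[0.001,-0.177,0.283,0,0,0.062,0],[0.001,-0.177,0.283,0,0,0.062,0]]

```text
time: 2.35
tool_pos: [0.4814, 0.0862, 0.1626]
tcp_rot: [0.304, 3.123, 0.007]
wrist_force: [0.7, 0.4, 0.4]
width: 0.501
grip_force: 0.0
```

play_rows:
  commands:
    - [[0,0,0.07,0,0,0,0],[0,0,0.14,0,0,0,0],[0,0,0.14,0,0,0,0],[0,0,0.14,0,0,0,1],[0,0,0.14,0,0,0,1],[0,0,0.14,0,0,0,1],[0,0,0.14,0,0,0,1],[0,0,0.14,0,0,0,1]]

```text
time: 3.15
tool_pos: [0.4828, 0.086, 0.0801]
tcp_rot: [0.306, 3.12, 0.009]
wrist_force: [0.0, 3.5, 6.7]
width: 0.148
grip_force: 80.2
```

play_rows:
  commands:
    - [[0,0,-0.1,0,0,0,1],[0,0,-0.2,0,0,0,1],[0,0,-0.2,0,0,0,1],[0,0,-0.2,0,0,0,1],[0,0,-0.2,0,0,0,1],[0,0,-0.2,0,0,0,1]]

```text
time: 3.75
tool_pos: [0.478, 0.0844, 0.1943]
tcp_rot: [-0.306, -3.123, -0.003]
wrist_force: [-0.5, -0.5, -4.2]
width: 0.144
grip_force: 79.7
```

```bash
cat > rd.py <<'E'
from h import *
s=bot.read_state();M=R.from_rotvec(s['tcp_rot']).as_matrix()
print(s['time'],s['tool_pos'].round(4),'Ftool',(M.T@s['wrist_force']).round(2),'Ttool',(M.T@s['torque']).round(4),s['width'],s['grip_force'])
E
python3 rd.py
```

```text
3.75 [0.478  0.0844 0.1943] Ftool [ 0.37 -0.61  4.24] Ttool [0.0132 0.0203 0.0544] 0.14432541809944982 79.7477924823761
```

play_rows:
  commands:
    - [[0,0,0,0,0.08,0,1],[0,0,0,0,0.08,0,1],[0,0,0,0,0.08,0,1],[0,0,0,0,0.08,0,1],[0,0,0,0,0.08,0,1],[0,0,0,0,0,0,1],[0,0,0,0,0,0,1],[0,0,0,0,0,0,1]]

```text
time: 4.55
tool_pos: [0.4765, 0.0852, 0.1965]
tcp_rot: [0.304, 3.126, 0.005]
wrist_force: [-0.9, -0.6, -3.6]
width: 0.143
grip_force: 80.1
```

play_rows:
  commands:
    - [[0,0,0,0,0,0,1],[0,0,0,0,0,0,1],[0,0,0,0,0,0,1]]

```text
time: 4.85
tool_pos: [0.4805, 0.0846, 0.1969]
tcp_rot: [-0.307, -3.127, -0.005]
wrist_force: [-0.6, 0.4, -4.2]
width: 0.144
grip_force: 80.1
```

```bash
python3 rd.py
```

```text
4.85 [0.4805 0.0846 0.1969] Ftool [0.61 0.23 4.16] Ttool [-0.0404  0.081  -0.0457] 0.14353550135781865 80.12915253639221
```

play_rows:
  commands:
    - [[0,0,0,0,-0.08,0,1],[0,0,0,0,-0.08,0,1],[0,0,0,0,-0.08,0,1],[0,0,0,0,-0.08,0,1],[0,0,0,0,-0.08,0,1],[0,0,0,0,0,0,1],[0,0,0,0,0,0,1],[0,0,0,0,0,0,1]]

```text
time: 5.65
tool_pos: [0.4838, 0.0841, 0.1975]
tcp_rot: [0.31, 3.125, 0.006]
wrist_force: [-0.0, 0.2, -3.2]
width: 0.144
grip_force: 80.8
```

play_rows:
  commands:
    - [[0,0,0,0,0,0,1],[0,0,0,0,0,0,1],[0,0,0,0,0,0,1]]

```text
time: 5.95
tool_pos: [0.4792, 0.0847, 0.1965]
tcp_rot: [0.306, 3.126, 0.005]
wrist_force: [0.5, -0.1, -4.0]
width: 0.147
grip_force: 80.8
```

```bash
python3 rd.py
```

```text
5.95 [0.4792 0.0847 0.1965] Ftool [-0.53  0.01  3.98] Ttool [-0.0272 -0.1005  0.0262] 0.1470361860978005 80.8210551738739
```

```bash
cat > avg.py <<'E'
from h import *
T=[];Ps=[]
for i in range(8):
    s=bot.read_state();M=R.from_rotvec(s['tcp_rot']).as_matrix();T.append(M.T@s['torque']);Ps.append(s['tool_pos']);bot.read_camera('side')
print(s['time'],'T',np.mean(T,0).round(4),'sd',np.std(T,0).round(4),'pos',np.mean(Ps,0).round(4),np.std(Ps,0).round(4),s['tcp_rot'])
E
python3 avg.py
```

```text
6.3 T [-0.0108 -0.0858  0.0088] sd [0.025  0.0266 0.038 ] pos [0.4794 0.0848 0.1967] [0.0002 0.     0.0001] [0.30597196 3.12583388 0.00496296]
```

play_rows:
  commands:
    - [[0,0,0,0,0.08,0,1],[0,0,0,0,0.08,0,1],[0,0,0,0,0.08,0,1],[0,0,0,0,0.08,0,1],[0,0,0,0,0.08,0,1],[0,0,0,0,0,0,1],[0,0,0,0,0,0,1],[0,0,0,0,0,0,1]]

```text
time: 7.15
tool_pos: [0.4767, 0.0852, 0.1967]
tcp_rot: [0.304, 3.126, 0.005]
wrist_force: [-1.0, 0.4, -3.5]
width: 0.14
grip_force: 81.2
```

play_rows:
  commands:
    - [[0,0,0,0,0,0,1],[0,0,0,0,0,0,1],[0,0,0,0,0,0,1]]

```text
time: 7.45
tool_pos: [0.4806, 0.0846, 0.1969]
tcp_rot: [-0.307, -3.127, -0.005]
wrist_force: [0.3, 0.0, -3.1]
width: 0.143
grip_force: 81.2
```

```bash
python3 avg.py
```

```text
7.8 T [-0.0098  0.0586 -0.0068] sd [0.0329 0.0292 0.0584] pos [0.4803 0.0845 0.1966] [0.0002 0.     0.0002] [-0.30685494 -3.12629104 -0.0047692 ]
```

play_rows:
  commands:
    - [[0,0,0.08,0,0,0,1],[0,0,0.15,0,0,0,1],[0,0,0.195,0,0,0,1],[0,0,0.195,0,0,0,1],[0,0,0.195,0,0,0,1],[0,0,0.195,0,0,0,1]]

```text
time: 8.45
tool_pos: [0.4805, 0.0851, 0.0802]
tcp_rot: [0.306, 3.125, 0.005]
wrist_force: [0.1, -0.2, -2.8]
width: 0.146
grip_force: 95.1
```

play_rows:
  commands:
    - [[0,0,0,0,0,0,0],[0,0,0,0,0,0,0],[0,0,0,0,0,0,0],[0,0,0,0,0,0,0],[0,0,-0.08,0,0,0,0],[0,0,-0.16,0,0,0,0],[0,0,-0.25,0,0,0,0],[0,0,-0.25,0,0,0,0]]

```text
time: 9.25
tool_pos: [0.4846, 0.0851, 0.238]
tcp_rot: [0.305, 3.112, 0.01]
wrist_force: [0.6, -0.1, -0.1]
width: 0.495
grip_force: 0.0
```

```bash
python3 - <<'E'
from h import *
print(bot.read_state()['tool_pos'])
plan([[(.62,.105,.28,.17,0,0,8)]])
E
```

```text
[0.48456833 0.08512514 0.23802828]
call 0
   8 x [-0.216, 0.077, -0.066, 0.002, 0.005, -0.116, 0]
```

play_rows:
  commands:
    - [[-0.22,0.077,-0.066,0,0,-0.116,0],[-0.22,0.077,-0.066,0,0,-0.116,0],[-0.22,0.077,-0.066,0,0,-0.116,0],[-0.22,0.077,-0.066,0,0,-0.116,0],[-0.22,0.077,-0.066,0,0,-0.116,0],[-0.22,0.077,-0.066,0,0,-0.116,0],[-0.22,0.077,-0.066,0,0,-0.116,0]]

```text
time: 9.95
tool_pos: [0.6167, 0.1039, 0.2688]
tcp_rot: [0.265, -3.13, -0.005]
wrist_force: [-0.9, -0.6, 0.1]
width: 0.5
grip_force: 0.0
```

```bash
python3 - <<'E'
from h import *
import pickle
st=bot.read_state();P=bot.camera_params('wrist');w=bot.read_camera('wrist');cv2.imwrite('pics/w2.png',w);pickle.dump(P,open('w2.pkl','wb'))
print(st['time'],st['tool_pos'],st['tcp_rot'],proj(P,[.624,.108,.07]))
E
```

```text
9.95 [0.6167329  0.10392852 0.26877428] [ 0.26458329 -3.12973433 -0.00466255] (np.float64(322.22655813836303), np.float64(222.36242904234703))
```

View pics/w2.png

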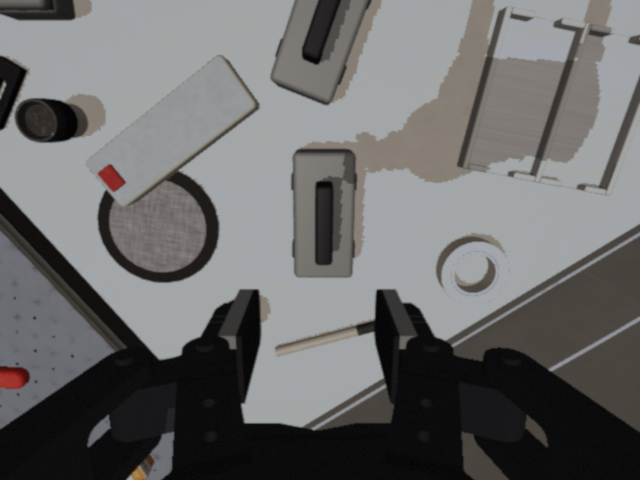

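The view shows case 1's lid corners at (295,151), (355,151), (352,277) and (296,277), its bar from (316,181) to (332,264), the mat centred at about (158,225), and rack corners at (461,167) and (610,193).

```bash
python3 - <<'E'
from h import *
import pickle
P=pickle.load(open('w2.pkl','rb'))
def q(L,z):
    K=np.array([plane(P,c,z) for c in L]);l=(K[0]+K[1]-K[2]-K[3])/2
    w=(K[0]+K[3]-K[1]-K[2])/2;print(K.mean(0).round(4),'L',np.linalg.norm(l).round(4),'W',np.linalg.norm(w).round(4),'yaw',np.arctan2(-l[1],-l[0]).round(3));return K.mean(0),np.arctan2(-l[1],-l[0])
a,y=q([(295,150),(355,150),(353,277),(295,277)],.046);b,_=q([(316,181),(332,181),(332,264),(316,264)],.076)
print('mat',plane(P,(158,225),.003),'rack',[plane(P,c,.018).round(4) for c in((510,8),(461,167),(610,193))])
c=(a+b)/2
plan([[(c[0],c[1],.16,y,0,0,5)],[(c[0],c[1],.08,y,0,0,3),(c[0],c[1],.08,y,0,1,5)]])
E
```

```text
[0.6241 0.1103 0.046 ] L 0.1099 W 0.0499 yaw 0.165
[0.6234 0.1092 0.076 ] L 0.0662 W 0.0124 yaw 0.172
mat [ 0.66858807 -0.04302848  0.003     ] rack [array([0.4364, 0.2296, 0.018 ]), array([0.566 , 0.2237, 0.018 ]), array([0.566 , 0.3626, 0.018 ])]
call 0
   5 x [-0.013, 0.007, 0.182, 0.001, 0.0, 0.001, 0]
call 1
   3 x [0.0, 0.0, 0.133, 0.0, 0.0, 0.0, 0]
   5 x [0.0, 0.0, 0.133, 0.0, 0.0, 0.0, 1]
```

play_rows:
  commands:
    - [[-0.013,0.007,0.08,0,0,0,0],[-0.013,0.007,0.16,0,0,0,0],[-0.013,0.007,0.182,0,0,0,0],[-0.013,0.007,0.25,0,0,0,0],[-0.013,0.007,0.314,0,0,0,0],[-0.013,0.007,0.314,0,0,0,0],[-0.013,0.007,0.314,0,0,0,0]]

```text
time: 10.7
tool_pos: [0.6251, 0.1101, 0.0818]
tcp_rot: [0.265, -3.13, -0.005]
wrist_force: [1.1, -0.5, 0.4]
width: 0.5
grip_force: 0.0
```

play_rows:
  commands:
    - [[0,0,0,0,0,0,1],[0,0,0,0,0,0,1],[0,0,0,0,0,0,1],[0,0,0,0,0,0,1],[0,0,0,0,0,0,1]]

```text
time: 11.2
tool_pos: [0.6277, 0.1109, 0.0846]
tcp_rot: [-0.264, 3.124, 0.006]
wrist_force: [-0.9, 1.0, 7.6]
width: 0.144
grip_force: 79.3
```

play_rows:
  commands:
    - [[0,0,-0.07,0,0,0,1],[0,0,-0.15,0,0,0,1],[0,0,-0.2,0,0,0,1],[0,0,-0.2,0,0,0,1],[0,0,-0.2,0,0,0,1]]

```text
time: 11.7
tool_pos: [0.6253, 0.1097, 0.2015]
tcp_rot: [-0.265, 3.128, 0.005]
wrist_force: [-0.8, -0.8, -5.5]
width: 0.141
grip_force: 79.3
```

play_rows:
  commands:
    - [[0,0,0,0,0.08,0,1],[0,0,0,0,0.08,0,1],[0,0,0,0,0.08,0,1],[0,0,0,0,0.08,0,1],[0,0,0,0,0.08,0,1],[0,0,0,0,0,0,1],[0,0,0,0,0,0,1],[0,0,0,0,0,0,1]]

```text
time: 12.5
tool_pos: [0.6217, 0.1093, 0.201]
tcp_rot: [-0.265, 3.13, 0.005]
wrist_force: [-0.8, 0.3, -4.2]
width: 0.135
grip_force: 80.5
```

play_rows:
  commands:
    - [[0,0,0,0,0,0,1],[0,0,0,0,0,0,1],[0,0,0,0,0,0,1]]

```text
time: 12.8
tool_pos: [0.6262, 0.1099, 0.2015]
tcp_rot: [-0.265, 3.129, 0.005]
wrist_force: [0.8, -0.8, -4.2]
width: 0.141
grip_force: 80.5
```

```bash
python3 avg.py
```

```text
13.15 T [ 0.0002 -0.0276 -0.0002] sd [0.0338 0.0375 0.0334] pos [0.6258 0.1099 0.201 ] [0.0003 0.     0.0003] [-0.2650634   3.13003904  0.00469073]
```

play_rows:
  commands:
    - [[0,0,0,0,-0.08,0,1],[0,0,0,0,-0.08,0,1],[0,0,0,0,-0.08,0,1],[0,0,0,0,-0.08,0,1],[0,0,0,0,-0.08,0,1],[0,0,0,0,0,0,1],[0,0,0,0,0,0,1],[0,0,0,0,0,0,1]]

```text
time: 14.0
tool_pos: [0.6292, 0.1103, 0.2016]
tcp_rot: [-0.265, 3.128, 0.005]
wrist_force: [-0.5, 1.1, -3.2]
width: 0.14
grip_force: 81.3
```

play_rows:
  commands:
    - [[0,0,0,0,0,0,1],[0,0,0,0,0,0,1],[0,0,0,0,0,0,1]]

```text
time: 14.3
tool_pos: [0.6247, 0.1097, 0.2011]
tcp_rot: [-0.265, 3.129, 0.005]
wrist_force: [0.4, -1.3, -3.9]
width: 0.142
grip_force: 81.3
```

```bash
python3 avg.py;python3 - <<'E'
from h import *
plan([[(.5005,.327,.20,.005,0,1,8)]])
E
```

```text
14.65 T [ 0.0061 -0.0046  0.0038] sd [0.0351 0.0244 0.0322] pos [0.6249 0.1097 0.2013] [0.0002 0.     0.0001] [-0.26503307  3.12910611  0.00472244]
call 0
   8 x [0.144, 0.392, 0.003, 0.001, 0.0, 0.052, 1]
```

Case 2's torque shifts by 0.15 N·m between tilts, so it rattles. Case 1 shifts by only 0.02, so it's quiet. I'm carrying case 1 to bay_1.

play_rows:
  commands:
    - [[0.141,0.39,0.003,0,0,0.052,1],[0.141,0.39,0.003,0,0,0.052,1],[0.141,0.39,0.003,0,0,0.052,1],[0.141,0.39,0.003,0,0,0.052,1],[0.141,0.39,0.003,0,0,0.052,1],[0.141,0.39,0.003,0,0,0.052,1],[0.141,0.39,0.003,0,0,0.052,1],[0.141,0.39,0.003,0,0,0.052,1]]

```text
time: 15.5
tool_pos: [0.5028, 0.3257, 0.1998]
tcp_rot: [-0.009, 3.141, 0.004]
wrist_force: [0.1, 0.5, -3.7]
width: 0.139
grip_force: 81.4
```

play_rows:
  commands:
    - [[0,0,0.07,0,0,0,1],[0,0,0.13,0,0,0,1],[0,0,0.13,0,0,0,1],[0,0,0.13,0,0,0,1]]

```text
time: 15.9
tool_pos: [0.5028, 0.325, 0.1213]
tcp_rot: [0.006, -3.14, -0.003]
wrist_force: [0.7, 0.1, -4.1]
width: 0.139
grip_force: 81.4
```

```bash
python3 - <<'E'
from h import *
import pickle
st=bot.read_state();P=bot.camera_params('wrist');w=bot.read_camera('wrist');cv2.imwrite('pics/w3.png',w);pickle.dump(P,open('w3.pkl','wb'))
print(st['time'],st['tool_pos'],st['tcp_rot'])
E
```

```text
15.9 [0.50277885 0.32495791 0.12129898] [ 5.69389101e-03 -3.14024557e+00 -2.69805205e-03]
```

View pics/w3.png

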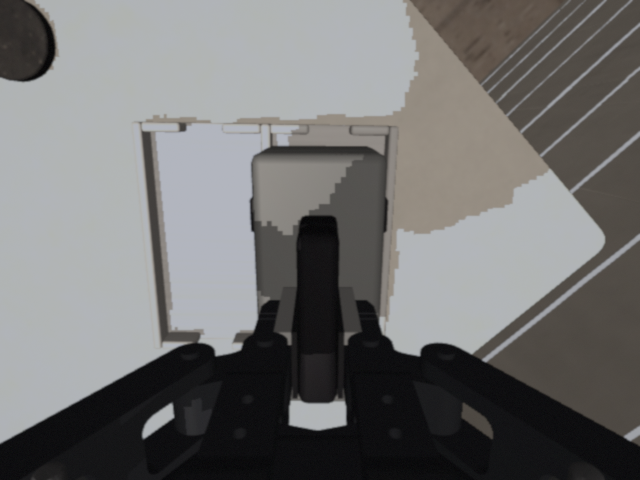

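The view shows case 1 hovering over the right-hand bay (bay_1). The rack's near corners are at (135,123) and (397,127), the middle wall is at column 266, and the lid's near edge runs from (253,157) to (385,157).

```bash
python3 - <<'E'
from h import *
import pickle
P=pickle.load(open('w3.pkl','rb'))
for n,c,z in(('rnl',(135,123),.018),('rnr',(397,127),.018),('mid',(266,125),.018),('rfl',(160,346),.018),('lidL',(253,157),.0827),('lidR',(385,157),.0827),('barL',(301,218),.1127),('barR',(337,218),.1127)):print(n,plane(P,c,z).round(4))
E
```

```text
rnl [0.4351 0.229  0.018 ]
rnr [0.4367 0.3646 0.018 ]
mid [0.4359 0.2967 0.018 ]
rfl [0.5644 0.229  0.018 ]
lidL [0.447  0.2991 0.0827]
lidR [0.4469 0.3485 0.0827]
barL [0.4635 0.3181 0.1127]
barR [0.4635 0.3294 0.1127]
```

play_rows:
  commands:
    - [[0.002,0.008,0,0,0,0,1],[0.002,0.008,0.02,0,0,0,1],[0.002,0.008,0.04,0,0,0,1],[0.002,0.008,0.051,0,0,0,1],[0.002,0.008,0.051,0,0,0,1],[0.002,0.008,0.051,0,0,0,1]]

```text
time: 16.55
tool_pos: [0.5011, 0.3312, 0.0907]
tcp_rot: [-0.009, 3.142, 0.004]
wrist_force: [-0.3, 0.6, -3.6]
width: 0.14
grip_force: 81.4
```

```bash
python3 rd.py
```

```text
16.55 [0.5011 0.3312 0.0907] Ftool [0.26 0.6  3.63] Ttool [ 0.0258 -0.0387  0.0273] 0.13977552202795288 81.40124559402466
```

play_rows:
  commands:
    - [[0,0,0.003,0,0,0,1],[0,0,0.005,0,0,0,1],[0,0,0.005,0,0,0,1]]

```text
time: 16.85
tool_pos: [0.5014, 0.3318, 0.0895]
tcp_rot: [-0.009, 3.141, 0.006]
wrist_force: [-4.2, -0.3, 3.9]
width: 0.142
grip_force: 82.5
```

```bash
python3 rd.py
```

```text
16.85 [0.5014 0.3318 0.0895] Ftool [ 4.17 -0.24 -3.92] Ttool [0.1377 0.5245 0.0273] 0.14175547572014294 82.49779343605042
```

play_rows:
  commands:
    - [[0,0,0,0,0,0,0],[0,0,0,0,0,0,0],[0,0,0,0,0,0,0],[0,0,0,0,0,0,0],[0,0,-0.08,0,0,0,0],[0,0,-0.16,0,0,0,0],[0,0,-0.24,0,0,0,0],[0,0,-0.3,0,0,0,0]]

```text
time: 17.65
tool_pos: [0.5021, 0.3312, 0.2719]
tcp_rot: [-0.009, 3.138, 0.008]
wrist_force: [0.6, -0.4, 0.5]
width: 0.5
grip_force: 0.0
```

play_rows:
  commands:
    - [[0,-0.4,-0.02,0,0,0,0],[0,-0.4,-0.02,0,0,0,0],[0,-0.4,-0.02,0,0,0,0],[0,-0.4,-0.02,0,0,0,0],[0,-0.4,-0.02,0,0,0,0],[0,-0.4,-0.02,0,0,0,0]]

```text
time: 18.25
tool_pos: [0.5027, 0.0865, 0.28]
tcp_rot: [-0.001, 3.14, 0.002]
wrist_force: [0.9, 0.1, -1.0]
width: 0.502
grip_force: 0.0
```

```bash
python3 - <<'E'
from h import *
print(bot.read_state()['tool_pos'])
plan([[(.455,-.155,.28,.15,0,0,8)]])
E
```

```text
[0.5027178  0.08648054 0.27995845]
call 0
   8 x [0.08, -0.402, -0.001, 0.0, 0.001, -0.048, 0]
```

play_rows:
  commands:
    - [[0.08,-0.402,0,0,0,-0.048,0],[0.08,-0.402,0,0,0,-0.048,0],[0.08,-0.402,0,0,0,-0.048,0],[0.08,-0.402,0,0,0,-0.048,0],[0.08,-0.402,0,0,0,-0.048,0],[0.08,-0.402,0,0,0,-0.048,0],[0.08,-0.402,0,0,0,-0.048,0],[0.08,-0.402,0,0,0,-0.048,0]]

```text
time: 19.05
tool_pos: [0.4563, -0.1495, 0.2786]
tcp_rot: [-0.246, 3.131, 0.006]
wrist_force: [0.2, 0.8, -0.7]
width: 0.496
grip_force: 0.0
```

```bash
python3 - <<'E'
from h import *
import pickle
st=bot.read_state();P=bot.camera_params('wrist');w=bot.read_camera('wrist');cv2.imwrite('pics/w4.png',w);pickle.dump(P,open('w4.pkl','wb'))
print(st['time'],st['tool_pos'],st['tcp_rot'])
E
```

```text
19.05 [ 0.45631717 -0.14954382  0.27858016] [-0.246404    3.13102413  0.00619408]
```

View pics/w4.png

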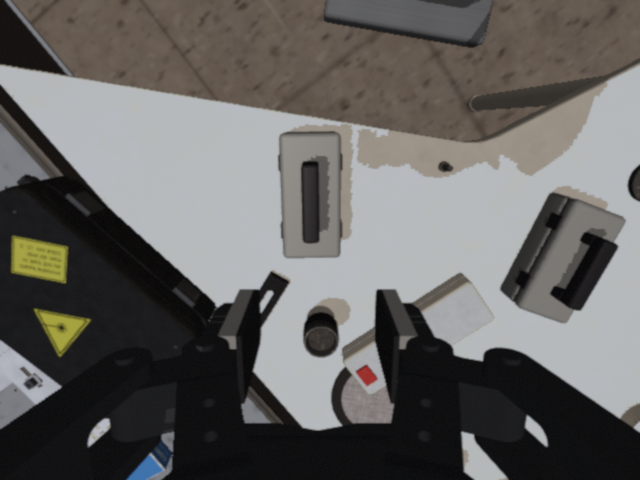

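The view shows case 3's lid corners at (280,132), (341,132), (340,257) and (284,257), and its bar from (302,162) to (319,243). The eyepiece and fork are clear of the grasp.

```bash
python3 - <<'E'
from h import *
import pickle
P=pickle.load(open('w4.pkl','rb'))
def q(L,z):
    K=np.array([plane(P,c,z) for c in L]);l=(K[0]+K[1]-K[2]-K[3])/2
    w=(K[0]+K[3]-K[1]-K[2])/2;print(K.mean(0).round(4),'L',np.linalg.norm(l).round(4),'W',np.linalg.norm(w).round(4),'yaw',np.arctan2(-l[1],-l[0]).round(3));return K.mean(0),np.arctan2(-l[1],-l[0])
a,y=q([(280,132),(341,132),(340,257),(284,257)],.046);b,y2=q([(302,162),(318,162),(319,243),(304,242)],.076)
c=(a+b)/2
plan([[(c[0],c[1],.08,(y+y2)/2,0,0,5)]])
E
```

```text
[ 0.4514 -0.1564  0.046 ] L 0.1085 W 0.0502 yaw 0.164
[ 0.451  -0.1565  0.076 ] L 0.0645 W 0.0122 yaw 0.17
call 0
   5 x [0.011, -0.012, 0.331, 0.001, 0.0, -0.003, 0]
```

play_rows:
  commands:
    - [[0.011,-0.01,0.08,0,0,-0.003,0],[0.011,-0.01,0.16,0,0,-0.003,0],[0.011,-0.01,0.22,0,0,-0.003,0],[0.011,-0.01,0.22,0,0,-0.003,0],[0.011,-0.01,0.22,0,0,-0.003,0]]

```text
time: 19.6
tool_pos: [0.4507, -0.1559, 0.1468]
tcp_rot: [0.264, -3.13, -0.006]
wrist_force: [0.0, 1.1, 0.7]
width: 0.5
grip_force: 0.0
```

```bash
python3 rd.py; python3 - <<'E'
from h import *
plan([[(.451,-.1565,.08,.167,0,0,5)]])
E
```

```text
19.6 [ 0.4507 -0.1559  0.1468] Ftool [-0.22  1.13 -0.7 ] Ttool [ 0.0147 -0.0493  0.0152] 0.49994537896413227 0.0
call 0
   5 x [0.0, -0.002, 0.111, 0.001, 0.0, 0.0, 0]
```

play_rows:
  commands:
    - [[0,0,0.06,0,0,0,0],[0,0,0.111,0,0,0,0],[0,0,0.111,0,0,0,0],[0,0,0.111,0,0,0,1],[0,0,0.111,0,0,0,1],[0,0,0.111,0,0,0,1],[0,0,0.111,0,0,0,1],[0,0,0.111,0,0,0,1]]

```text
time: 20.4
tool_pos: [0.4529, -0.1577, 0.083]
tcp_rot: [-0.26, 3.125, 0.002]
wrist_force: [0.6, 2.1, 7.7]
width: 0.139
grip_force: 81.2
```

play_rows:
  commands:
    - [[0,0,-0.07,0,0,0,1],[0,0,-0.15,0,0,0,1],[0,0,-0.2,0,0,0,1],[0,0,-0.2,0,0,0,1],[0,0,-0.2,0,0,0,1]]

```text
time: 20.9
tool_pos: [0.4505, -0.1575, 0.2005]
tcp_rot: [-0.26, 3.129, 0.003]
wrist_force: [-1.0, -0.3, -4.0]
width: 0.144
grip_force: 79.8
```

play_rows:
  commands:
    - [[0,0,0,0,0.08,0,1],[0,0,0,0,0.08,0,1],[0,0,0,0,0.08,0,1],[0,0,0,0,0.08,0,1],[0,0,0,0,0.08,0,1],[0,0,0,0,0,0,1],[0,0,0,0,0,0,1],[0,0,0,0,0,0,1]]

```text
time: 21.7
tool_pos: [0.4474, -0.1575, 0.1998]
tcp_rot: [-0.256, 3.13, 0.005]
wrist_force: [-1.0, -0.1, -3.4]
width: 0.142
grip_force: 79.9
```

play_rows:
  commands:
    - [[0,0,0,0,0,0,1],[0,0,0,0,0,0,1],[0,0,0,0,0,0,1]]

```text
time: 22.0
tool_pos: [0.451, -0.1574, 0.2003]
tcp_rot: [-0.261, 3.13, 0.004]
wrist_force: [-0.3, -0.7, -3.9]
width: 0.141
grip_force: 79.9
```

```bash
python3 avg.py
```

```text
22.35 T [-0.0192 -0.0044 -0.0136] sd [0.0272 0.0223 0.0508] pos [ 0.4508 -0.1573  0.2   ] [0.0002 0.0001 0.0001] [-0.26070444  3.13038845  0.00492074]
```

play_rows:
  commands:
    - [[0,0,0,0,-0.08,0,1],[0,0,0,0,-0.08,0,1],[0,0,0,0,-0.08,0,1],[0,0,0,0,-0.08,0,1],[0,0,0,0,-0.08,0,1],[0,0,0,0,0,0,1],[0,0,0,0,0,0,1],[0,0,0,0,0,0,1]]

```text
time: 23.2
tool_pos: [0.454, -0.1573, 0.2009]
tcp_rot: [-0.265, 3.129, 0.003]
wrist_force: [0.1, 0.7, -3.5]
width: 0.139
grip_force: 80.0
```

play_rows:
  commands:
    - [[0,0,0,0,0,0,1],[0,0,0,0,0,0,1],[0,0,0,0,0,0,1]]

```text
time: 23.5
tool_pos: [0.4498, -0.1573, 0.1999]
tcp_rot: [-0.259, 3.13, 0.005]
wrist_force: [-0.4, -0.2, -3.6]
width: 0.142
grip_force: 80.0
```

```bash
python3 avg.py;python3 - <<'E'
from h import *
plan([[(.50,.03,.20,.08,0,1,8)],[(.5015,.264,.20,.005,0,1,8)]])
E
```

```text
23.85 T [-0.0008  0.0133  0.0051] sd [0.0215 0.0258 0.0384] pos [ 0.45   -0.1575  0.2001] [0.0002 0.0001 0.0001] [-0.25937228  3.1295873   0.00450981]
call 0
   8 x [-0.133, 0.295, 0.001, 0.001, 0.0, 0.027, 1]
call 1
   8 x [-0.034, 0.388, 0.0, 0.0, 0.0, 0.024, 1]
```

Case 3 is quiet as well (shift 0.02 N·m). I'm carrying it to bay_0.

play_rows:
  commands:
    - [[-0.133,0.295,0,0,0,0.027,1],[-0.133,0.295,0,0,0,0.027,1],[-0.133,0.295,0,0,0,0.027,1],[-0.133,0.295,0,0,0,0.027,1],[-0.133,0.295,0,0,0,0.027,1],[-0.133,0.295,0,0,0,0.027,1],[-0.133,0.295,0,0,0,0.027,1]]

```text
time: 24.6
tool_pos: [0.4996, 0.0298, 0.2005]
tcp_rot: [-0.127, 3.139, 0.004]
wrist_force: [-0.5, 0.3, -3.8]
width: 0.141
grip_force: 80.5
```

play_rows:
  commands:
    - [[-0.034,0.388,0,0,0,0.024,1],[-0.034,0.388,0,0,0,0.024,1],[-0.034,0.388,0,0,0,0.024,1],[-0.034,0.388,0,0,0,0.024,1],[-0.034,0.388,0,0,0,0.024,1],[-0.034,0.388,0,0,0,0.024,1],[-0.034,0.388,0,0,0,0.024,1],[-0.034,0.388,0,0,0,0.024,1]]

```text
time: 25.4
tool_pos: [0.5015, 0.2621, 0.2011]
tcp_rot: [0.006, -3.141, -0.003]
wrist_force: [0.1, -1.1, -3.6]
width: 0.137
grip_force: 80.5
```

play_rows:
  commands:
    - [[0,0,0.07,0,0,0,1],[0,0,0.13,0,0,0,1],[0,0,0.13,0,0,0,1],[0,0,0.13,0,0,0,1]]

```text
time: 25.8
tool_pos: [0.5011, 0.2626, 0.123]
tcp_rot: [0.006, -3.14, -0.003]
wrist_force: [0.6, 1.1, -2.5]
width: 0.143
grip_force: 80.6
```

```bash
python3 - <<'E'
from h import *
import pickle
st=bot.read_state();P=bot.camera_params('wrist');w=bot.read_camera('wrist');cv2.imwrite('pics/w5.png',w);pickle.dump(P,open('w5.pkl','wb'))
print(st['time'],st['tool_pos'],st['tcp_rot']);plan([[(.5015,.264,.089,.005,0,1,4)]])
E
```

```text
25.8 [0.50108339 0.26259099 0.12303069] [ 5.72723928e-03 -3.14003676e+00 -2.97413678e-03]
call 0
   4 x [0.002, 0.001, 0.06, 0.001, 0.001, 0.0, 1]
```

View pics/w5.png

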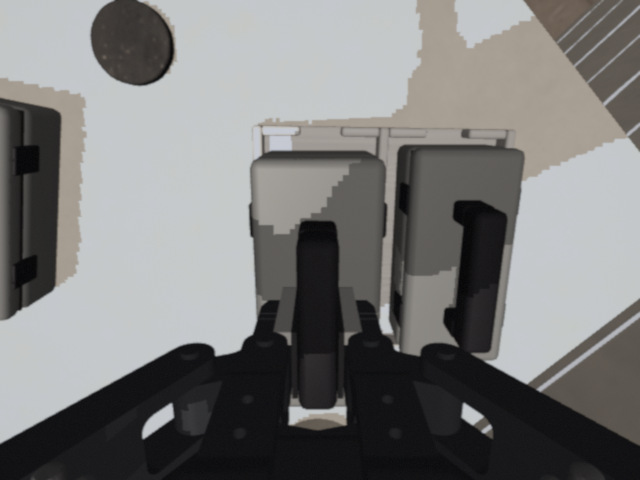

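The view shows case 1 seated flat in bay_1, and case 3 (columns 252-385) centred over bay_0, whose inner walls are at about 262 and 379. I'm lowering it.

play_rows:
  commands:
    - [[0,0.001,0.02,0,0,0,1],[0,0.001,0.04,0,0,0,1],[0,0.001,0.056,0,0,0,1],[0,0.001,0.06,0,0,0,1],[0,0.001,0.06,0,0,0,1],[0,0.001,0.06,0,0,0,1]]

```text
time: 26.45
tool_pos: [0.5014, 0.2653, 0.0879]
tcp_rot: [-0.009, 3.141, 0.005]
wrist_force: [-3.4, 0.3, 4.2]
width: 0.143
grip_force: 81.5
```

```bash
python3 rd.py
```

```text
26.45 [0.5014 0.2653 0.0879] Ftool [ 3.4   0.29 -4.24] Ttool [0.1121 0.4421 0.0155] 0.14251149107194083 81.50124549865723
```

play_rows:
  commands:
    - [[0,0,0,0,0,0,0],[0,0,0,0,0,0,0],[0,0,0,0,0,0,0],[0,0,0,0,0,0,0],[0,0,-0.08,0,0,0,0],[0,0,-0.16,0,0,0,0],[0,0,-0.2,0,0,0,0],[0,0,-0.2,0,0,0,0]]

```text
time: 27.25
tool_pos: [0.5046, 0.2661, 0.2132]
tcp_rot: [-0.009, 3.132, 0.012]
wrist_force: [-0.3, 0.7, 0.1]
width: 0.504
grip_force: 0.0
```

```bash
python3 - <<'E'
from h import *
print(bot.read_state()['tool_pos'],bot.read_state()['tcp_rot'])
plan([[(.480,.085,.16,-.195,0,0,7)]])
E
```

```text
[0.50461076 0.26606023 0.21317666] [-0.00874801  3.13160018  0.01163669]
call 0
   7 x [0.044, -0.302, 0.086, 0.003, 0.003, 0.064, 0]
```

play_rows:
  commands:
    - [[0.038,-0.302,0.086,0,0,0.064,0],[0.038,-0.302,0.086,0,0,0.064,0],[0.038,-0.302,0.086,0,0,0.064,0],[0.038,-0.302,0.086,0,0,0.064,0],[0.038,-0.302,0.086,0,0,0.064,0],[0.038,-0.302,0.086,0,0,0.064,0],[0.038,-0.302,0.086,0,0,0.064,0]]

```text
time: 27.95
tool_pos: [0.48, 0.0841, 0.1552]
tcp_rot: [0.306, 3.126, 0.006]
wrist_force: [0.3, 0.4, 0.5]
width: 0.499
grip_force: 0.0
```

```bash
python3 rd.py; python3 - <<'E'
from h import *
print(bot.read_state()['tcp_rot'])
plan([[(.480,.085,.079,-.195,0,0,7)]])
E
```

```text
27.95 [0.48   0.0841 0.1552] Ftool [-0.2   0.5  -0.55] Ttool [-0.0002 -0.0162  0.0433] 0.4994300319702428 0.0
[0.30624304 3.12616587 0.00564008]
call 0
   7 x [0.0, 0.001, 0.127, 0.001, 0.0, 0.0, 0]
```

play_rows:
  commands:
    - [[0,0.001,0.06,0,0,0,0],[0,0.001,0.125,0,0,0,0],[0,0.001,0.125,0,0,0,0],[0,0.001,0.125,0,0,0,1],[0,0.001,0.125,0,0,0,1],[0,0.001,0.125,0,0,0,1],[0,0.001,0.125,0,0,0,1],[0,0.001,0.125,0,0,0,1]]

```text
time: 28.75
tool_pos: [0.4815, 0.0849, 0.0825]
tcp_rot: [0.306, 3.123, 0.007]
wrist_force: [-2.1, 2.6, 6.6]
width: 0.144
grip_force: 80.7
```

play_rows:
  commands:
    - [[0,0,-0.07,0,0,0,1],[0,0,-0.14,0,0,0,1],[0,0,-0.2,0,0,0,1],[0,0,-0.254,0,0,0,1],[0,0,-0.254,0,0,0,1],[0,0,-0.254,0,0,0,1]]

```text
time: 29.35
tool_pos: [0.4798, 0.0837, 0.2329]
tcp_rot: [0.307, 3.125, 0.005]
wrist_force: [-0.2, -0.7, -4.5]
width: 0.143
grip_force: 79.2
```

```bash
python3 rd.py; python3 - <<'E'
from h import *
print(bot.read_state()['tcp_rot'])
plan([[(.670,-.043,.234,-.195,0,1,8)]])
E
```

```text
29.35 [0.4798 0.0837 0.2329] Ftool [ 0.08 -0.71  4.45] Ttool [0.034  0.1048 0.0434] 0.1425778758908728 79.23193216323853
[0.3066238  3.12480662 0.00523819]
call 0
   8 x [-0.352, -0.145, -0.002, 0.001, 0.0, 0.0, 1]
```

play_rows:
  commands:
    - [[-0.04,-0.016,0,0,0,0,1],[-0.09,-0.037,0,0,0,0,1],[-0.14,-0.058,0,0,0,0,1],[-0.2,-0.082,0,0,0,0,1],[-0.25,-0.103,0,0,0,0,1],[-0.3,-0.124,0,0,0,0,1],[-0.335,-0.138,0,0,0,0,1],[-0.352,-0.145,0,0,0,0,1]]

```text
time: 30.15
tool_pos: [0.6697, -0.0438, 0.2283]
tcp_rot: [-0.308, -3.121, -0.004]
wrist_force: [-0.7, 1.3, -3.7]
width: 0.141
grip_force: 79.3
```

play_rows:
  commands:
    - [[0,0,0,0,0,0,1],[0,0,0,0,0,0,1],[0,0,0,0,0,0,1],[0,0,0,0,0,0,1],[0,0,0,0,0,0,1],[0,0,0,0,0,0,1]]

```text
time: 30.75
tool_pos: [0.6698, -0.0422, 0.2328]
tcp_rot: [0.306, 3.126, 0.005]
wrist_force: [-0.6, 0.0, -3.7]
width: 0.142
grip_force: 79.3
```

```bash
python3 avg.py; python3 - <<'E'
from h import *
a=bot.read_camera('top');b=bot.read_camera('side')
cv2.imwrite('pics/end.png',np.hstack([a[100:400,110:510],b[110:410,180:580]]))
s=bot.read_state();M=R.from_rotvec(s['tcp_rot']).as_matrix();print('tilt deg',np.degrees(np.arccos(-M[2,2])))
E
```

```text
31.1 T [ 0.0059  0.0552 -0.0036] sd [0.0221 0.0414 0.0219] pos [ 0.6699 -0.0424  0.2326] [0.0001 0.0001 0.0002] [0.3065989  3.12632863 0.00487965]
tilt deg 0.17897236962824548
```

View pics/end.png

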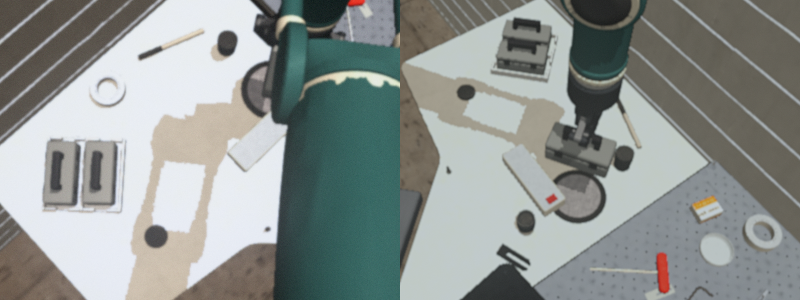

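The final picture shows both quiet cases seated in the rack. The rattling case is level over the mat, the small offset in the side view being parallax, and the other things are where they were. I'm handing in.

```bash
python3 -c "
from workcell import bot
print(bot.finish_job())"
```

```text
the job is handed in; nothing more can be done
None
```

The job is handed in at about 31 s: both quiet cases are flat in the rack bays, and the rattling case, the one nearest the rack at the start, is held level and still about 15 cm above the middle of the mat.

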